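# Set the bar stop one hole longer

### The job

The telescoping bar stop on the bench must be set one hole longer: push its black spring knob down so that the collar leaves the first hole, slide it along the rail towards the stop plate, and let the collar pop fully up through the hole in the screwed-on catch plate, without running past that hole. Feel for the hole rather than forcing the collar against the steel, then let go, and leave the loose things round it where they are.

Things in the scene. Friction and masses are not known exactly. Their poses are not given: they have to be found in the camera images.
- slot_block: Bystander: loose steel block with a slot along its top, 66 x 48 x 30 mm, origin at the centre of its underside.
- step_block: Bystander: loose stepped clamping block like a small stair, 48 x 66 x 40 mm, origin at the centre of its underside.
- hex_nut: Bystander: loose tall hexagon nut, 23 x 25 x 16 mm, origin at the centre of its underside.
- t_nut: Bystander: loose T-slot nut, 34 x 35 x 18 mm, origin at the centre of its underside.
- rail: Fixed rail of the bar stop: dark steel channel, 170 mm long (x), 44 mm wide (y), top 48 mm above the bench, on a 70 mm wide, 6 mm thick bolted foot. Origin: centre of its underside. x runs along the rail towards the stop plate, z up. A 10 mm slot runs along the middle of its 4 mm thick top and widens to a round 16.5 mm hole in two places.
- first_hole (a point): Centre of the first hole, where the collar starts, level with the top of the rail (48 mm above the bench), 55 mm from the rail's middle on the side away from the stop plate.
- rail_mid (a point): Middle of the rail's top. The 66 x 40 mm catch plate with the second hole (top 50, screw heads 52 mm above the bench) is clamped through slots near here, just where the last setter left it: its hole lies within 12 mm of this point either way along the rail, so 43 to 67 mm beyond the first. Its place is not measured: see or feel it.
- stop_face (a point): Middle of the outer face of the stop plate, a 44 x 58 x 8 mm steel plate on the end of the inner bar, 164 mm from the knob's axis along the rail's +x and 36 mm above the bench.
- stop_slide (a joint): Travel of the inner bar (m): 0 with the collar in the first hole (1 mm play either way), growing along the rail's +x. In the second hole it reads 0.043 to 0.067, by where the catch plate is; the bar can run on to 0.090. It moves with 2 to 5 N of friction and stays where left. When the collar pops up it stops the bar.
- knob (a joint): Knob pressed down (m): 0 = collar fully up in a hole; from 0.005 the collar is clear under the lips; 0.008 = bottom. Spring 4 N at 0, 1 N more per mm. Away from a hole the lips keep the collar down (0.005) when the knob is let go; push the knob's side then and the collar pops up as it meets a hole. Held down, it passes the hole unfelt.
- knob_top (a point): Centre of the top of the upright black knob (16 mm diameter, 24 mm high cylinder, thin grip rings) above the collar, on an 8 mm stem. Moves with the bar and the knob. Knob up: 84 mm above the bench, its underside 60 mm. It can be pinched across the rail, pushed down and dragged along.
- collar: Round steel locking collar under the knob, 14 mm diameter, 11 mm high; its top is 49 mm above the bench when up, 1 mm above the lips. It must not be pushed against hole edges, lips or the bottom with more than about 30 N. Origin: on the knob's axis at bench height with the knob up; goes down with the knob.

How it is judged:
On the way, in this order (a step that is already met when the one before it is completed fails the run):
1. the knob is pressed down so that the collar is clear of the first hole (value of joint knob above 0.0048 m and value of joint stop_slide below 0.008 m), for 0.05 s.
2. the collar rides under the rail between the two holes (value of joint knob above 0.004 m and value of joint stop_slide above 0.01 m), for 0.1 s.
At the end, for the whole second after the job is handed in: The collar stands up through the second hole: knob within 1.5 mm of fully up, the bar 40 to 70 mm out, both at rest and let go (value of joint knob below 0.0015 m and value of joint stop_slide between 0.04 and 0.07 m and velocity of joint stop_slide between -0.01 and 0.01 m/s and velocity of joint knob between -0.01 and 0.01 m/s); the robot touches nothing.
It fails at once if the collar is forced against the rail, a hole or the bottom with more than 30 N (contact force between collar and anything else above 30 N).
It fails at once if the bar runs past the second hole (more than 74 mm out) (value of joint stop_slide above 0.074 m).
It fails at once if a bystander is moved by more than 20 mm (distance of any of slot_block, step_block, hex_nut, t_nut from where it was at the start of the episode above 0.02 m).
It also fails if it takes over 48 s, if anything falls off the work surface, if the arm or the gripper's body presses on something with over 40 N, if the wrist force passes 120 N, or if a joint passes its speed limit or range.

### The arm

A 6-joint arm with a two-finger parallel gripper is mounted at the origin on a cart in front of the work surface, level with it; the furniture and walls round the work are solid. World frame = base frame: x ahead of the robot, y to its left, z up, the work surface at z = 0. Lengths are in m, angles in rad, forces in N, time in s.
With the tool pointing down it reaches from about 0.35 to 0.875 m from the base axis. Payload 15.5 kg.
Tool frame: the origin (TCP) lies on the centre line of the jaws, within the pads' length; the fingertips stand env.tip_extent ahead of it and the grasp point (between the pads) lies 5 mm behind it (env.tip_extent is the distance from the TCP to the fingertips, in m); z points along the fingers, y is the line along which they close (so a half turn about z gives the same grasp; the last joint's range is limited). The gripper opens to 85 mm and grips with 20 to 120 N. Pads are 22 mm wide; open, the fingers measure 114 mm over their backs; the gripper's body (76 mm by 85 mm) begins 54 mm behind the grasp point. The pads swing forward as they close: fully open they stand 13 mm farther back than shut.
Start: joints at [-1.343, 0.494, 1.345, -0, 1.302, -0.096], TCP at [0.199, -0.593, 0.245] pointing down, gripper open.
Joint ranges: [-2.91, 2.91], [-0.82, 2.16], [0.22, 2.67], [-1.22, 4.37], [0.12, 2.79], [-3.08, 3.08]. Speed limits (rad/s): [1.89, 1.89, 2.57, 3.01, 3.01, 3.01].

### API

Orientations are given as a unit quaternion [w, x, y, z].
In Python, from bench import env, grab_frame, camera_params, models gives the robot as it stands. The module is installed in compiled form; this text tells all that it offers.
- The arm moves only by the tool step_arm, never from a script. Its argument "rows" is a list of rows, each a list of 3 entries, a list of its own where there are three numbers: the gripper's target within -1 to 1 (shut at 1, half-way at 0, fully open at -1), then the shift along the tool's x, y, z in m, then the turn about the tool's z in degrees. In form: [[grip, [dx, dy, dz], yaw], ...]. A call has 1 to 12 rows; each row shifts and turns the commanded pose from where the row before left it, along the tool's axes as they then stand; what a row does not reach is not made up. A row lasts 1/10 s, in which the tool goes at most 50 mm and 8.59 degrees, less where a joint would pass 70% of its speed; a pose out of reach is approached as far as the arm can. A call with a gripper value outside its range is refused whole. The fingers move at their own pace and stop on an object; the grip force is fixed at half the most. Time passes only in rows, so rows that do not move let the fingers close. It gives the time, the measured TCP pose, the force, the opening and the grip force at its end, in the units of the state.
- env.sense(): the state, without advancing time (a new reading comes with each control period).
- grab_frame(name): name is "scene" or "top" or "wrist"; returns the picture (384x512x3 uint8, red, green, blue); there is no depth.
- camera_params(name): a dict with "mtx" (3x3 intrinsics, pixels), "k1" (the pictures are not rectified: a ray, as slopes to the right and down, at radius r is drawn at 1 + k1 r^2 times it, then the intrinsics apply), "cam_to_world" (4x4, takes a point from camera to world coordinates); the wrist camera has in their place "tool_from_camera" (4x4, takes a point from camera to tool coordinates, whose origin is the TCP and whose axes are the flange's). Camera axes: x right, y down, z forward; pixel columns grow to the right and rows downward; lengths in m; the calibration is good to about 2 mm. A picture is of the moment at which its call begins: read the wrist's pose just before it. camera_params takes no time and is no camera call.
- env.sign_off(): hands the job in; it is judged then, once.
Trained networks look in the newest picture that a camera, given by its name, has taken for a name from the list of things; names that differ only in an ending like _2 or _b are one class to them, and where a whole thing is asked for, a point or a joint stands for the part that bears it (a point fixed in the world has none). Each returns a list of dicts, best first, with "p" (0 to 1); they miss things now and then, are a little off and sometimes report something else, mostly with a low value. They report only what shows in the picture. A call takes as long as a camera call.
- models.spot_in(thing, camera): "centre" ([column, row] in pixels, amid what is visible of it).
The state is a dict: "clock": time; "q": joint angles; "qd": joint speeds; "tau": joint torques, N m; "position": TCP position; "orientation": TCP orientation; "ft_force": force on the tool from outside, world axes, zero at the start; "ft_torque": the same for the moment, N m; "opening": finger opening in m; "grasp_force": force on a finger pad.
Only numpy, scipy, OpenCV 4.12 (cv2) and the standard library are available. Lean on these libraries where they do the work, as an engineer would, in place of code of your own. Each camera call takes 0.05 s, during which the arm holds its last target. There are 200 camera calls.

## Working session

There is one attempt and no reset: what is moved stays moved. The work goes in short steps, Python scripts to look and compute and a tool call to move; the robot and the scene stay as the last step left them, time stands still between calls to the robot, and variables do not carry over. Pictures are saved under pics/ and viewed, at most 10 in all, crops included, and the job is handed in when it is done.

Besides the shell and the picture viewer there is one more tool, called after "Emit:" by a JSON object that holds its "op" and its "data". step_arm: Moves the arm, as the interface text tells. Its arguments: {"type":"object","properties":{"rows":{"type":"array","items":{"type":"array"}}},"required":["rows"]}

```bash
mkdir -p pics; cat > h.py <<'E'
from bench import env, grab_frame, camera_params, models
import numpy as np, cv2
from scipy.spatial.transform import Rotation as R
def T_tool():
    s=env.sense(); w,x,y,z=s["orientation"]; T=np.eye(4)
    T[:3,:3]=R.from_quat([x,y,z,w]).as_matrix(); T[:3,3]=s["position"]; return T
def ray(cam,px,T=None):
    c=camera_params(cam); M=np.array(c["mtx"]); k=c["k1"]
    d=(np.array(px)-M[:2,2])/[M[0,0],M[1,1]]; u=d.copy()
    for _ in range(30): u=d/(1+k*(u@u))
    C=np.array(c["cam_to_world"]) if T is None else T@np.array(c["tool_from_camera"])
    v=C[:3,:3]@[u[0],u[1],1]; return C[:3,3],v
def at_z(cam,px,z,T=None):
    o,v=ray(cam,px,T); return o+v*(z-o[2])/v[2]
def proj(cam,P,T=None):
    c=camera_params(cam); M=np.array(c["mtx"])
    C=np.array(c["cam_to_world"]) if T is None else T@np.array(c["tool_from_camera"])
    p=np.linalg.inv(C)@np.append(P,1); u=p[:2]/p[2]; u=u*(1+c["k1"]*(u@u)); return u*[M[0,0],M[1,1]]+M[:2,2]
def save(n,im): cv2.imwrite("pics/"+n,im[:,:,::-1])
E
python3 - <<'E'
from h import *
s=env.sense(); print(env.tip_extent,s["position"],s["orientation"],s["ft_force"],s["opening"])
ims=[]
for cam in ("top","scene"):
    im=grab_frame(cam); ims.append(im)
    for t in ("knob_top","rail","stop_face","collar","slot_block","step_block","hex_nut","t_nut"):
        r=models.spot_in(t,cam)[:2]
        z={"knob_top":.072,"rail":.04,"stop_face":.036,"collar":.05}.get(t,.01)
        print(cam,t,[(np.round(a["centre"]),round(a["p"],2),at_z(cam,a["centre"],z).round(3)) for a in r])
save("a.png",ims[0]);save("b.png",ims[1])
E
```

```text
0.014 [ 0.1987801  -0.59218032  0.24469728] [-6.06773006e-04  9.86923822e-01  1.61186225e-01 -4.63875463e-05] [ 0.62369017 -0.74488495  0.1572019 ] 0.08502836277557388
top knob_top []
top rail [(array([245., 242.]), 0.76, array([0.435, 0.248, 0.04 ]))]
top stop_face [(array([232., 241.]), 0.68, array([0.438, 0.277, 0.036])), (array([349., 157.]), 0.63, array([0.624, 0.007, 0.036]))]
top collar []
top slot_block [(array([163., 179.]), 0.98, array([0.588, 0.435, 0.01 ]))]
top step_block [(array([346., 161.]), 0.59, array([0.62 , 0.008, 0.01 ]))]
top hex_nut []
top t_nut [(array([298., 169.]), 0.47, array([0.604, 0.121, 0.01 ]))]
scene knob_top []
scene rail [(array([297., 239.]), 0.59, array([0.421, 0.27 , 0.04 ]))]
scene stop_face [(array([273., 248.]), 0.84, array([0.447, 0.317, 0.036]))]
scene collar []
scene slot_block [(array([187., 257.]), 0.78, array([0.582, 0.427, 0.01 ]))]
scene step_block [(array([290., 146.]), 0.6, array([ 0.644, -0.014,  0.01 ]))]
scene hex_nut []
scene t_nut [(array([272., 180.]), 0.46, array([0.594, 0.128, 0.01 ])), (array([318., 207.]), 0.32, array([0.456, 0.137, 0.01 ]))]
```

View pics/a.png

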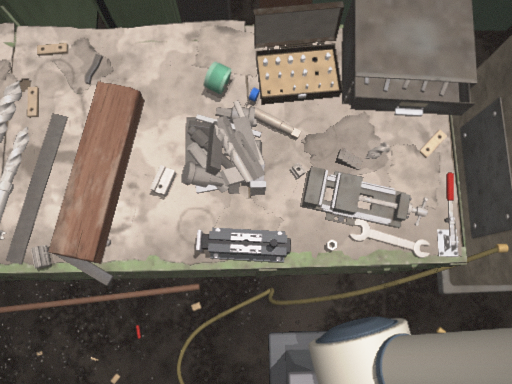

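View pics/b.png

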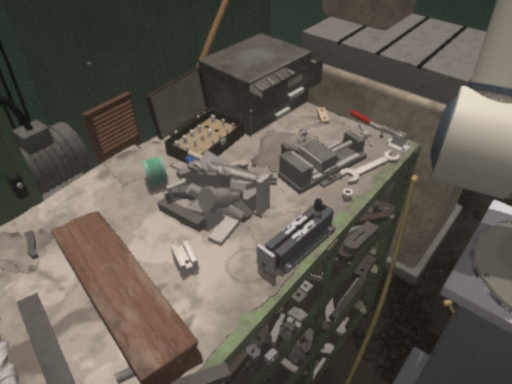

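```bash
cat >> h.py <<'E'
def plan(P,yaw,n,axis=None):
    """n equal rows to world TCP P, with final tool y at world angle yaw deg; prints tool-frame shifts"""
    T=T_tool(); a=np.degrees(np.arctan2(T[1,1],T[0,1])); dy=-(yaw-a); d=(np.array(P)-T[:3,3])/n; Rm=T[:3,:3]; s=dy/n
    for i in range(n):
        Ri=Rm@R.from_euler('z',s*i,degrees=True).as_matrix(); print([0,list((Ri.T@d).round(4)),round(s,2)],end=",")
    print()
E
python3 - <<'E'
from h import *
print(np.round(camera_params("wrist")["tool_from_camera"],3)); print(np.round(camera_params("wrist")["mtx"]))
for p in [(291,243),(270,243),(197,243)]: print(at_z("top",p,.05).round(3))
plan([.42,-.2,.245],0,10)
E
```

```text
[[-0.001 -0.959 -0.282  0.072]
 [ 1.    -0.001  0.001  0.   ]
 [-0.001 -0.282  0.959 -0.127]
 [ 0.     0.     0.     1.   ]]
[[279.   0. 256.]
 [  0. 279. 196.]
 [  0.   0.   1.]]
[0.43  0.148 0.05 ]
[0.431 0.194 0.05 ]
[0.435 0.352 0.05 ]
[0, [np.float64(0.0335), np.float64(-0.0302), np.float64(0.0)], np.float64(-7.14)],[0, [np.float64(0.0369), np.float64(-0.0258), np.float64(0.0)], np.float64(-7.14)],[0, [np.float64(0.0399), np.float64(-0.021), np.float64(0.0)], np.float64(-7.14)],[0, [np.float64(0.0422), np.float64(-0.0159), np.float64(0.0)], np.float64(-7.14)],[0, [np.float64(0.0438), np.float64(-0.0105), np.float64(0.0)], np.float64(-7.14)],[0, [np.float64(0.0448), np.float64(-0.005), np.float64(0.0)], np.float64(-7.14)],[0, [np.float64(0.045), np.float64(0.0006), np.float64(0.0)], np.float64(-7.14)],[0, [np.float64(0.0446), np.float64(0.0062), np.float64(0.0)], np.float64(-7.14)],[0, [np.float64(0.0435), np.float64(0.0117), np.float64(0.0)], np.float64(-7.14)],[0, [np.float64(0.0417), np.float64(0.0171), np.float64(0.0)], np.float64(-7.14)],
```

Emit:
{"op": "step_arm", "data": {"rows": [[-1,[0.0335,-0.03,0],-7.14],[-1,[0.037,-0.026,0],-7.14],[-1,[0.04,-0.021,0],-7.14],[-1,[0.042,-0.016,0],-7.14],[-1,[0.044,-0.0105,0],-7.14],[-1,[0.045,-0.005,0],-7.14],[-1,[0.045,0.0005,0],-7.14],[-1,[0.0445,0.006,0],-7.14],[-1,[0.0435,0.012,0],-7.14],[-1,[0.042,0.017,0],-7.14]]}}

```text
clock: 1.9
position: [0.4208, -0.1978, 0.2455]
orientation: [0.0, 0.706, 0.709, 0.0]
ft_force: [0.8, 0.3, -0.1]
opening: 0.0856
grasp_force: 0.0
```

Emit:
{"op": "step_arm", "data": {"rows": [[-1,[0.045,0.001,0],0],[-1,[0.045,0.001,0],0],[-1,[0.045,0.001,0],0],[-1,[0.045,0.001,0],0],[-1,[0.045,0.001,0],0],[-1,[0.045,0.001,0],0],[-1,[0.045,0.001,0],0],[-1,[0.045,0.001,0],0],[-1,[0.02,0,0],0],[-1,[0,0,0],0]]}}

```text
clock: 2.9
position: [0.4284, 0.1831, 0.2453]
orientation: [-0.0, 0.706, 0.708, 0.0]
ft_force: [0.0, -1.1, 0.5]
opening: 0.0851
grasp_force: 0.0
```

```bash
python3 - <<'E'
from h import *
T=T_tool(); im=grab_frame("wrist"); print(T.round(4), env.sense()["clock"])
for t,z in (("knob_top",.074),("rail",.045),("stop_face",.04)):
    for a in models.spot_in(t,"wrist")[:2]: print(t,np.round(a["centre"],1),round(a["p"],2),at_z("wrist",a["centre"],z,T).round(4))
save("c.png",cv2.resize(im,(768,576)))
E
```

```text
[[-2.300e-03  1.000e+00  4.000e-04  4.284e-01]
 [ 1.000e+00  2.300e-03  5.000e-04  1.831e-01]
 [ 5.000e-04  4.000e-04 -1.000e+00  2.453e-01]
 [ 0.000e+00  0.000e+00  0.000e+00  1.000e+00]] 2.95
knob_top [259.2 174.4] 0.77 [0.4326 0.1911 0.074 ]
rail [261.9 105. ] 0.6 [0.4357 0.2643 0.045 ]
stop_face [264.3  61.9] 0.9 [0.4381 0.3096 0.04  ]
```

View pics/c.png

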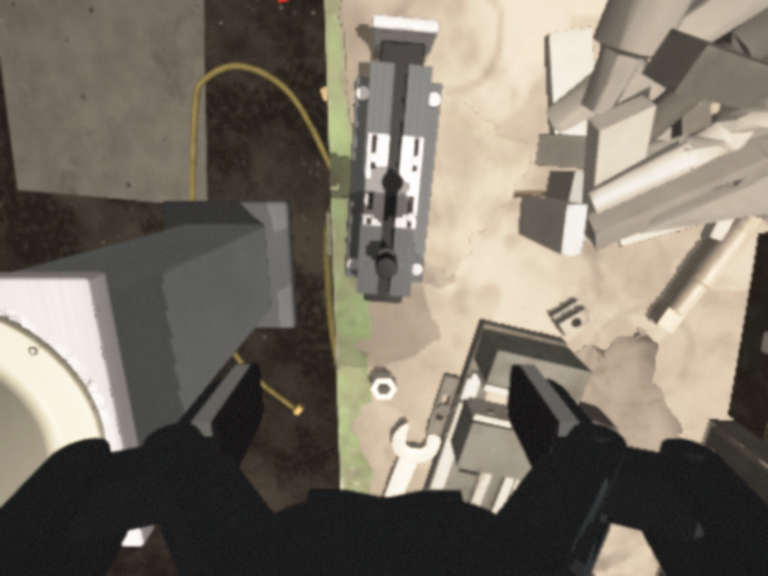

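```bash
python3 - <<'E'
from h import *
T=T_tool(); im=grab_frame("wrist")
for n,p,z in (("knobtop",(388,262),.084),("plate",(404,24),.065),("hole",(394,182),.05),("slotfar",(402,60),.048)):
    print(n,at_z("wrist",np.array(p)/1.5,z,T).round(4))
save("d.png",cv2.resize(im[60:205,220:310],(480,773)[::1],interpolation=cv2.INTER_CUBIC)[:600])
E
```

```text
knobtop [0.4319 0.1897 0.084 ]
plate [0.4425 0.3434 0.065 ]
hole [0.4368 0.2434 0.05  ]
slotfar [0.4421 0.3261 0.048 ]
```

View pics/d.png

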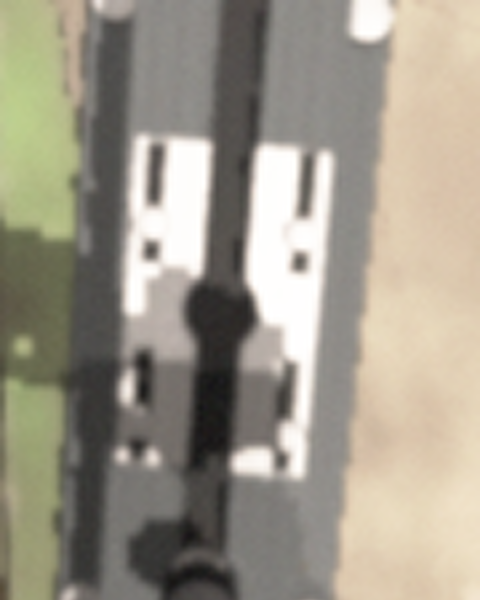

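Emit:
{"op": "step_arm", "data": {"rows": [[-1,[0.007,0.0036,0.03],4],[-1,[0,0,0.045],0],[-1,[0,0,0.045],0],[-1,[0,0,0.01],0],[-1,[0,0,0],0]]}}

```text
clock: 3.65
position: [0.4316, 0.1869, 0.1147]
orientation: [-0.001, 0.732, 0.681, -0.001]
ft_force: [0.3, -0.5, 0.2]
opening: 0.0854
grasp_force: 0.0
```

```bash
python3 - <<'E'
from h import *
T=T_tool(); im=grab_frame("wrist"); print(T.round(4))
for t,z in (("knob_top",.078),):
    for a in models.spot_in(t,"wrist")[:2]: print(t,np.round(a["centre"],1),round(a["p"],2),at_z("wrist",a["centre"],z,T).round(4))
for z in (.084,.060): print("pred",proj("wrist",[.432,.19,z],T))
save("e.png",cv2.resize(im,(768,576)))
E
```

```text
[[ 7.160e-02  9.974e-01 -2.800e-03  4.316e-01]
 [ 9.974e-01 -7.160e-02 -9.000e-04  1.869e-01]
 [-1.100e-03 -2.800e-03 -1.000e+00  1.147e-01]
 [ 0.000e+00  0.000e+00  0.000e+00  1.000e+00]]
knob_top [251.3 221. ] 0.74 [0.4296 0.1938 0.078 ]
pred [255.44465815 230.13835344]
pred [255.58791865 216.28348508]
```

View pics/e.png

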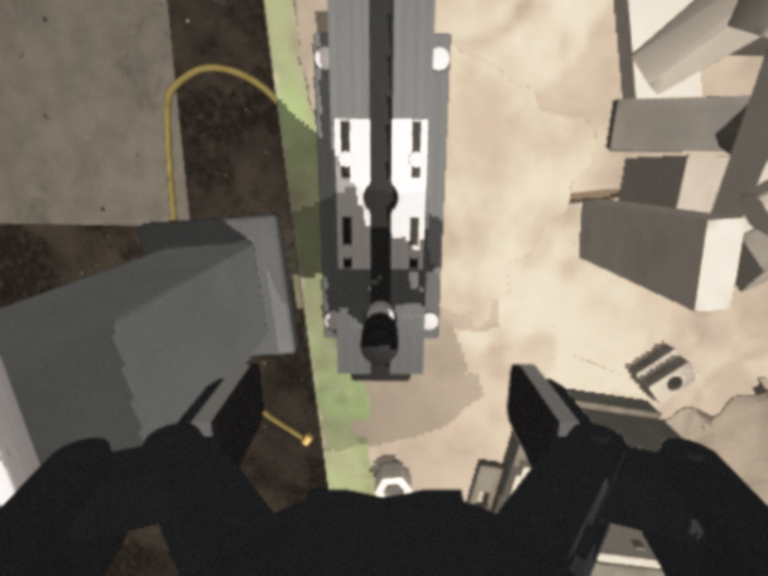

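Emit:
{"op": "step_arm", "data": {"rows": [[-1,[0.003,-0.0012,0.02],0],[-1,[0,0,0.0165],0],[0.4,[0,0,0],0],[0.4,[0,0,0],0],[0.4,[0,0,0],0],[0.4,[0,0,0],0],[0.4,[0,0,0],0]]}}

```text
clock: 4.45
position: [0.4314, 0.1908, 0.0794]
orientation: [0.0, 0.732, 0.682, 0.0]
ft_force: [-0.3, -0.7, 0.2]
opening: 0.0259
grasp_force: 0.0
```

```bash
python3 - <<'E'
from h import *
T=T_tool(); im=grab_frame("wrist"); print(T.round(4))
print("hole",at_z("wrist",[253.3,131.3],.05,T))
save("f.png",cv2.resize(im[100:350,120:400],(672,600)))
E
```

```text
[[ 7.060e-02  9.975e-01  1.000e-03  4.314e-01]
 [ 9.975e-01 -7.060e-02  3.000e-04  1.908e-01]
 [ 4.000e-04  1.000e-03 -1.000e+00  7.940e-02]
 [ 0.000e+00  0.000e+00  0.000e+00  1.000e+00]]
hole [0.43507841 0.25324314 0.05      ]
```

View pics/f.png

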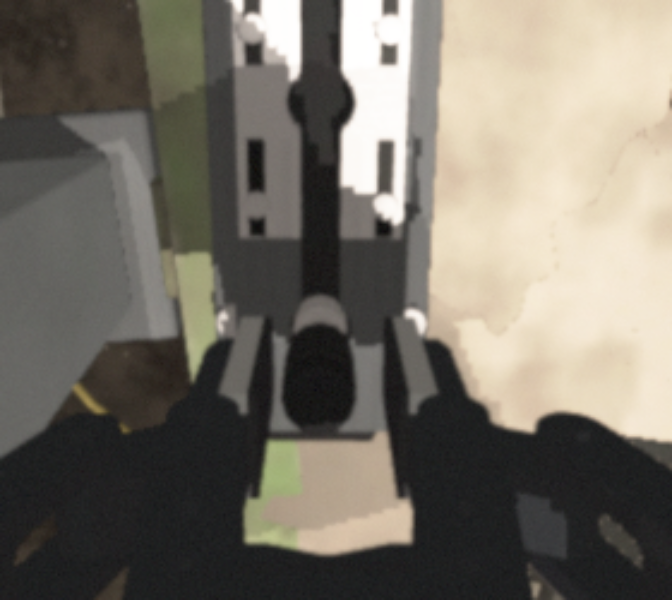

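Emit:
{"op": "step_arm", "data": {"rows": [[0.4,[0,-0.0013,0.0015],0],[0.4,[0,0,0],0],[0.8,[0,0,0],0],[0.8,[0,0,0],0],[0.8,[0,0,0],0],[0.8,[0,0,0],0]]}}

```text
clock: 5.1
position: [0.4295, 0.1908, 0.0773]
orientation: [-0.0, 0.732, 0.682, -0.0]
ft_force: [-3.9, 1.2, 3.1]
opening: 0.0136
grasp_force: 58.4
```

```bash
python3 - <<'E'
from h import *
T=T_tool(); T[:3,3]=[.4314,.1908,.0794]
print("hole",at_z("wrist",[253.8,141.7],.05,T), "knob", at_z("wrist",[253.3,100+395/2.4],.084,T))
E
```

```text
hole [0.43487435 0.24758786 0.05      ] knob [0.43067065 0.19088501 0.084     ]
```

Emit:
{"op": "step_arm", "data": {"rows": [[0.8,[0,0,0.002],0],[0.8,[0,0,0.002],0],[0.8,[0,0,0.0015],0],[0.8,[0,0,0.001],0],[0.8,[0,0,0],0]]}}

```text
clock: 5.6
position: [0.4295, 0.1908, 0.0707]
orientation: [-0.0, 0.732, 0.682, -0.0]
ft_force: [-3.5, 0.2, 10.3]
opening: 0.0137
grasp_force: 59.1
```

Emit:
{"op": "step_arm", "data": {"rows": [[0.8,[0.002,0,0],0],[0.8,[0.003,0,0],0],[0.8,[0.004,0,0],0],[0.8,[0.004,0,0],0],[0.8,[0.004,0,0],0],[0.8,[0.004,0,0],0],[0.8,[0.004,0,0],0],[0.8,[0.003,0,0],0],[0.8,[0.002,0,0],0],[0.8,[0,0,0],0]]}}

```text
clock: 6.6
position: [0.4318, 0.2209, 0.0708]
orientation: [-0.0, 0.732, 0.682, 0.0]
ft_force: [-3.7, 1.7, 9.9]
opening: 0.0138
grasp_force: 59.1
```

Emit:
{"op": "step_arm", "data": {"rows": [[0.8,[0,0,-0.0012],0],[0.2,[0,0,0],0],[0.2,[0,0,0],0],[0.2,[0,0,0],0],[0.2,[0,0,0],0]]}}

```text
clock: 7.1
position: [0.432, 0.2207, 0.0719]
orientation: [0.0, 0.732, 0.682, 0.0]
ft_force: [0.1, 0.8, 0.1]
opening: 0.0339
grasp_force: 0.0
```

Emit:
{"op": "step_arm", "data": {"rows": [[0.2,[-0.014,0,0],0],[0.2,[-0.015,0,0],0],[1,[0,0,0],0],[1,[0,0,0],0],[1,[0,0,0],0],[1,[0,0,0],0]]}}

```text
clock: 7.7
position: [0.43, 0.192, 0.072]
orientation: [0.0, 0.732, 0.682, 0.0]
ft_force: [0.0, 0.3, -0.2]
opening: -0.0
grasp_force: 0.0
```

```bash
python3 - <<'E'
from h import *
T=T_tool(); im=grab_frame("wrist"); print(T[:3,3].round(4),env.sense()["ft_force"],env.sense()["opening"])
print("pred knob",proj("wrist",[.4325,.2208,.079],T),proj("wrist",[.4325,.2208,.055],T))
save("g.png",cv2.resize(im[50:300,120:400],(672,600)))
E
```

```text
[0.43  0.192 0.072] [ 0.21162228 -0.29349075 -0.36559886] -6.111718357407896e-05
pred knob [255.70235017 211.2405536 ] [255.71534639 196.31483193]
```

View pics/g.png

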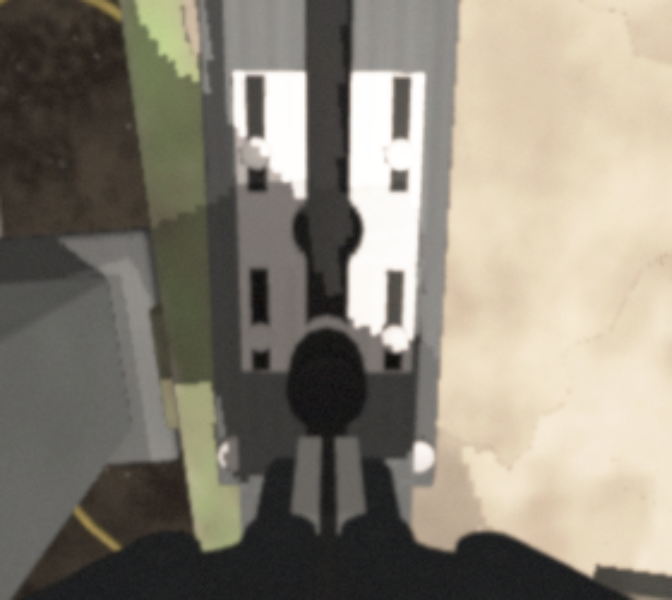

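Emit:
{"op": "step_arm", "data": {"rows": [[1,[0.008,0,0],0],[1,[0.002,0,0],0],[1,[0.002,0,0],0],[1,[0.002,0,0],0],[1,[0.002,0,0],0],[1,[0.002,0,0],0],[1,[0.002,0,0],0],[1,[0.002,0,0],0]]}}

```text
clock: 8.55
position: [0.4312, 0.2139, 0.072]
orientation: [0.0, 0.731, 0.682, -0.0]
ft_force: [1.0, -5.2, 2.9]
opening: -0.0003
grasp_force: 3.0
```

Emit:
{"op": "step_arm", "data": {"rows": [[1,[0.001,0,0],0],[1,[0.001,0,0],0],[1,[0.001,0,0],0],[1,[0.001,0,0],0],[1,[0.001,0,0],0]]}}

```text
clock: 9.05
position: [0.4316, 0.2189, 0.072]
orientation: [0.0, 0.731, 0.682, -0.0]
ft_force: [-0.0, -6.5, 1.8]
opening: 0.0003
grasp_force: 3.0
```

```bash
python3 - <<'E'
from h import *
T=T_tool(); print("hole",at_z("wrist",[257,145],.05,np.block([[T[:3,:3],np.array([[.43],[.192],[.072]])],[0,0,0,1]]).astype(float)))
im=grab_frame("wrist"); print(T[:3,3].round(4),env.sense()["ft_force"])
save("i.png",cv2.resize(im[50:300,120:400],(672,600)))
E
```

```text
hole [0.43511637 0.24763916 0.05      ]
[0.4316 0.2189 0.072 ] [ 0.36759696 -5.38410078  2.42606014]
```

View pics/i.png

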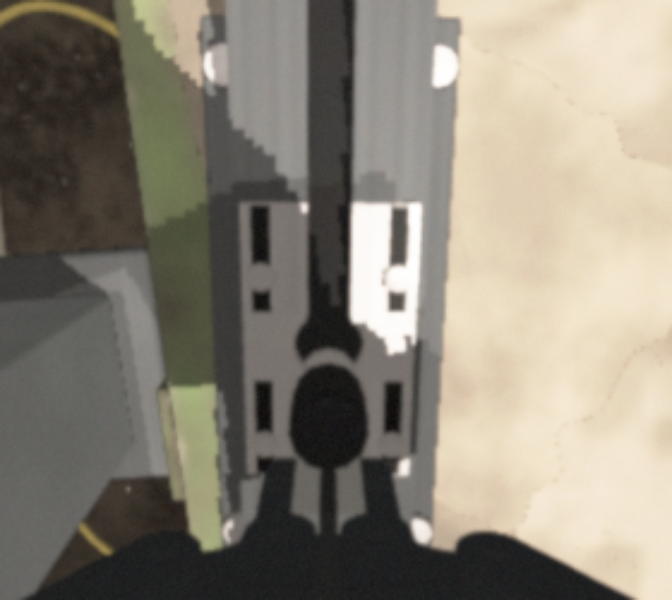

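Emit:
{"op": "step_arm", "data": {"rows": [[1,[0.001,0,0],0],[1,[0.001,0,0],0],[1,[0.001,0,0],0],[1,[0.001,0,0],0],[1,[0.001,0,0],0]]}}

```text
clock: 9.6
position: [0.432, 0.2239, 0.072]
orientation: [0.0, 0.731, 0.682, -0.0]
ft_force: [0.4, -5.6, 2.8]
opening: 0.0002
grasp_force: 2.8
```

Emit:
{"op": "step_arm", "data": {"rows": [[1,[0.0007,0,0],0],[1,[0.0007,0,0],0],[1,[0.0007,0,0],0]]}}

```text
clock: 9.9
position: [0.4322, 0.226, 0.072]
orientation: [0.0, 0.731, 0.682, -0.0]
ft_force: [-0.2, -4.6, 4.1]
opening: 0.0001
grasp_force: 2.4
```

Emit:
{"op": "step_arm", "data": {"rows": [[1,[0.0006,0,0],0],[1,[0.0006,0,0],0],[1,[0.0006,0,0],0]]}}

```text
clock: 10.2
position: [0.4323, 0.2279, 0.0719]
orientation: [-0.0, 0.732, 0.682, 0.0]
ft_force: [-0.1, -2.4, 2.7]
opening: 0.0
grasp_force: 1.0
```

Emit:
{"op": "step_arm", "data": {"rows": [[1,[0.0005,0,0],0],[1,[0.0003,0,0],0]]}}

```text
clock: 10.4
position: [0.4324, 0.2286, 0.072]
orientation: [-0.0, 0.732, 0.682, -0.0]
ft_force: [-1.0, -1.9, 1.8]
opening: -0.0001
grasp_force: 1.0
```

```bash
python3 - <<'E'
from h import *
T=T_tool(); im=grab_frame("wrist"); print(T[:3,3].round(4),env.sense()["ft_force"])
for t in ("knob_top","collar"):
  for a in models.spot_in(t,"wrist")[:1]: print(t,np.round(a["centre"],1),a["p"])
for z in (.084,.079,.06,.055): print(z,proj("wrist",[.435,.2476,z],T).round(1))
save("j.png",cv2.resize(im[100:300,170:340],(510,600),interpolation=cv2.INTER_CUBIC))
E
```

```text
[0.4324 0.2286 0.072 ] [-0.68968861 -2.06304044  0.34193206]
knob_top [257.1 225.4] 0.67
collar [255.9 202. ] 0.54
0.084 [257.4 235.4]
0.079 [257.4 231. ]
0.06 [257.2 216.6]
0.055 [257.1 213.3]
```

View pics/j.png

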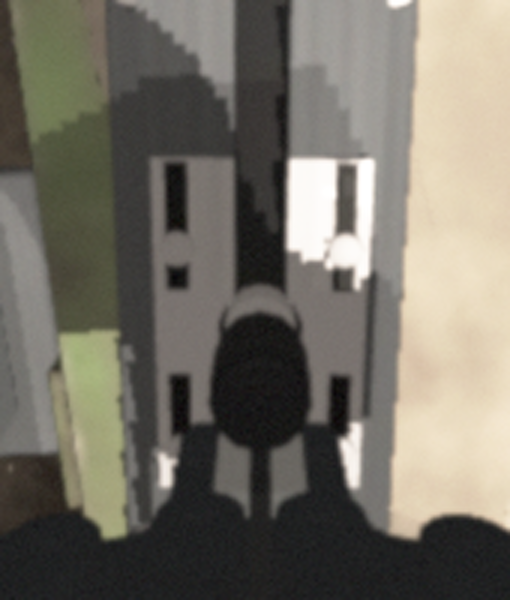

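Emit:
{"op": "step_arm", "data": {"rows": [[1,[0.0004,0,0],0],[1,[0.0004,0,0],0]]}}

```text
clock: 10.75
position: [0.4325, 0.2292, 0.072]
orientation: [-0.0, 0.732, 0.682, -0.0]
ft_force: [-1.1, -2.5, 0.4]
opening: -0.0001
grasp_force: 1.0
```

Emit:
{"op": "step_arm", "data": {"rows": [[1,[0.0005,0,0],0],[1,[0,0,0],0]]}}

```text
clock: 10.95
position: [0.4325, 0.2297, 0.072]
orientation: [-0.0, 0.732, 0.682, -0.0]
ft_force: [-0.3, -2.7, 1.0]
opening: -0.0001
grasp_force: 1.2
```

Emit:
{"op": "step_arm", "data": {"rows": [[1,[0.0005,0,0],0],[1,[0,0,0],0]]}}

```text
clock: 11.15
position: [0.4325, 0.2299, 0.072]
orientation: [0.0, 0.732, 0.682, -0.0]
ft_force: [-0.5, -7.8, 1.9]
opening: 0.0005
grasp_force: 3.6
```

Emit:
{"op": "step_arm", "data": {"rows": [[1,[-0.003,0,0],0],[1,[-0.012,0,0],0],[1,[-0.02,0,0],0],[1,[0,0,-0.03],0],[1,[0,0,-0.04],0],[1,[0,0,-0.04],0],[1,[0,0,-0.04],0],[1,[0,0,0],0]]}}

```text
clock: 11.95
position: [0.4321, 0.1954, 0.2265]
orientation: [0.002, 0.732, 0.682, 0.004]
ft_force: [0.0, 0.3, -1.5]
opening: 0.0003
grasp_force: 0.0
```

```bash
python3 - <<'E'
from h import *
T=T_tool(); im=grab_frame("wrist"); print(T[:3,3].round(4),env.sense()["ft_force"])
save("k.png",cv2.resize(im[100:230,200:310],(508,600),interpolation=cv2.INTER_CUBIC))
E
```

```text
[0.4321 0.1954 0.2265] [ 0.44743006 -0.1027204  -0.18424956]
```

View pics/k.png

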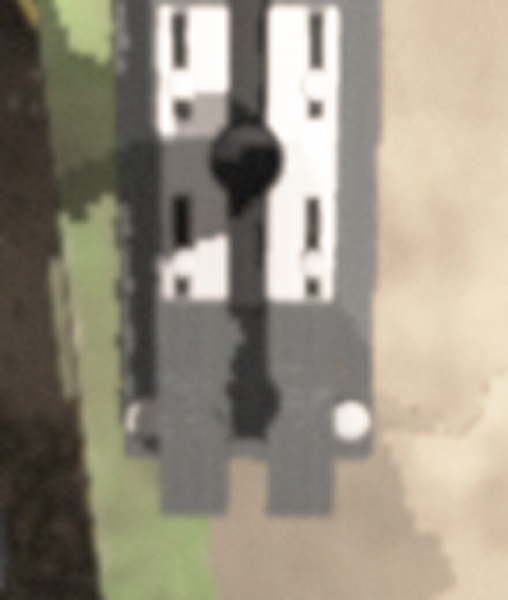

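The knob now stands centred on the catch plate, at about (246,158) in the crop, and the first hole at (250,405) is empty. The arm is clear of everything.

```bash
python3 -c "
from bench import env
print(env.sign_off())"
```

```text
the job is handed in; nothing more can be done
None
```

The bar stop is set one hole longer: the collar popped up in the catch plate's hole and then held against a light 8 N push. The arm is clear, the loose things were not touched, and the job is handed in (about 12 s of arm time); no verdict was returned.

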